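# Push a board to its stop and snap the toggle clamp shut

### The job

With the fingertips, push the pine board along the jig's channel until its end sits fully against the end stop, and only then push the clamp's red handle over past its centre so that it snaps shut and its pad presses the board down. Only push: never lift or tip the board, and leave everything else standing or lying where it is. At the end the board is still against the stop, with the clamp shut on it.

Things in the scene. Friction and masses are not known exactly. Their poses are not given: they have to be found in the camera images.
- jig: the cutting jig, fixed: a grey laminate base 200 (x) by 340 mm (y), 18 mm thick, turned by up to 20 degrees. Origin on the table, at the base's middle in x, 5 mm left of its middle in y. x points across the channel away from the robot, y along it to the end stop (robot's left), z up. Channel: from the dark guide strip (x = -1.5 mm, top 28 mm over the table) to the red-brown fence (x = 61.5 mm, top 52 mm)
- stop_face (a point): the centre of the end stop's face at the left (+y) end of the channel, at the board's mid height (30 mm over the table); the stop is a fixed dark wood block 62 mm wide, its top 52 mm over the table. Axes as the jig's
- board: the loose workpiece, a pale pine board 60 mm (x) by 180 mm (y), 24 mm thick, about 0.13 kg, origin at the middle of its underside, lying in the 63 mm wide channel on the jig's base, its top 42 mm over the table. Its y points to the end stop. It starts 25 to 60 mm short of the stop and slides at about 1 to 3 N
- board_left_end (a point): the centre of the board's left end face, which must meet the end stop (90 mm from the middle of the board)
- board_right_end (a point): the centre of the board's right end face, where it can be pushed (90 mm from the middle of the board); the channel is empty and open beyond it
- clamp (a joint): the toggle clamp's angle, rad: 0 open (handle leans 35 degrees to the robot's side, pressing arm raised 70 degrees), 0.61 centre (handle upright), about 1.24 shut on the board (handle leans 35 degrees over it), 1.28 at most. A spring drives it away from centre to either side: about 0.7 Nm (8 to 11 N on the red grip) starts it from open, less nearer the centre; past it, it snaps over by itself
- clamp_pivot (a point): the clamp's hinge axis, along the jig's y, 60 mm over the table, at x = -45, y = 65 mm on the jig, between steel cheeks 70 mm high over the table; positive rotation takes the handle away from the robot (jig +x)
- handle_tip (a point): the top end of the clamp's handle, 105 mm from the pivot, moving with it: a round bar with a red grip 20 mm thick over its outer 70 mm. The pressing arm (75 mm long, 16 mm wide) lies on the handle's far side (jig +x), 55 degrees below it, and swings down with it
- clamp_pad: the black rubber pad, 22 mm across, 14 mm high, giving 2 mm when pressed, under the free end of the pressing arm, 71 mm from the pivot; origin at the middle of its underside. Shut, it stands on the board and presses with about 8 N
- notched_block: a notched pine block 38 x 70 mm, 40 mm tall, standing on the jig's base on the robot's side of the guide strip, right of the clamp; origin under its middle; a bystander, to be left alone
- setup_block: a brass block 25 x 25 mm, 35 mm tall, standing on the jig's base right of the notched block; origin under its middle; a bystander, to be left alone
- tape_measure: a yellow tape measure, 70 x 34 mm, 62 mm tall, on the table to the left; origin under its middle; a bystander, to be left alone
- glue: a white glue bottle 60 mm across, 160 mm tall, on the table to the left; origin under its middle; a bystander, to be left alone
- screw_pot: a steel cup 72 mm across, 75 mm tall, on the table to the left; origin under its middle; a bystander, to be left alone
- screwdriver: a screwdriver lying on the table to the right; origin under its middle; a bystander, to be left alone
- offcut: a brown wood offcut 110 x 45 mm, 24 mm thick, lying on the table to the right; origin under its middle; a bystander, to be left alone
Not all that is in view belongs to the job. Of the things like the board, leave any that is green or pink; of the rest the smaller one is meant.

How it is judged:
On the way, in this order (a step that is already met when the one before it is completed fails the run):
1. the board is against the end stop (within 3 mm) while the clamp is still open (y of board_left_end in the frame of stop_face between -0.003 and 0.003 m and value of joint clamp below 0.3 rad), for 0.2 s.
2. the clamp has snapped shut on the board (value of joint clamp above 1.12 rad and contact force between clamp_pad and board above 2 N), for 0.2 s.
At the end, for the whole second after the job is handed in: the board's left end is within 3 mm of the end stop and the board lies flat on the jig (within 0.05 rad, 4 mm), the clamp is shut (joint above 1.12) with its pad pressing the board with more than 2 N, and every bystander is within 20 mm of where it started (all of step 2 and y of board_left_end in the frame of stop_face between -0.003 and 0.003 m and angle between board's own z axis and vertical below 0.05 rad and z of board in the frame of jig below 0.022 m and distance of each of notched_block, setup_block, tape_measure, glue, screw_pot, screwdriver, offcut from where it was at the start of the episode below 0.02 m); the robot touches nothing.
It fails at once if the board is lifted by more than 8 mm or tipped by more than 0.15 rad (z of board in the frame of jig above 0.026 m or angle between board's own z axis and vertical above 0.15 rad).
It fails at once if a bystander is moved by more than 20 mm or lifted (distance of any of notched_block, setup_block, tape_measure, glue, screw_pot, screwdriver, offcut from where it was at the start of the episode above 0.02 m).
It also fails if it takes over 45 s, if anything falls off the work surface, if the arm or the gripper's body presses on something with over 40 N, if the wrist force passes 120 N, or if a joint passes its speed limit or range.

### The arm

A 6-joint arm with a two-finger parallel gripper is mounted at the origin on the work surface. World frame = base frame: x ahead of the robot, y to its left, z up, the work surface at z = 0. Lengths are in m, angles in rad, forces in N, time in s.
With the tool pointing down it reaches from about 0.225 to 0.725 m from the base axis. Payload 3.1 kg.
Tool frame: the origin (TCP) lies on the centre line of the jaws, within the pads' length; the fingertips stand 11 mm ahead of it and the grasp point (between the pads) lies 8 mm behind it (env.nose_length is the distance from the TCP to the fingertips, in m); z points along the fingers, y is the line along which they close (so a half turn about z gives the same grasp; the last joint's range is limited). The gripper opens to 85 mm and grips with 20 to 120 N. Pads are 22 mm wide; open, the fingers measure 114 mm over their backs; the gripper's body (76 mm by 85 mm) begins 54 mm behind the grasp point. The pads swing forward as they close: fully open they stand 13 mm farther back than shut.
Start: joints at [0.996, 0.048, 0.099, 1.622, 0, 1.443], TCP at [0.227, 0.473, 0.242] pointing down, gripper open.
Joint ranges: [-2.91, 2.91], [-0.99, 1.94], [-1.21, 1.42], [-2.12, 2.29], [-1.49, 1.47], [-3.14, 3.14]. Speed limits (rad/s): [2.79, 2.79, 3.14, 3.14, 3.14, 3.14].

### API

Orientations are given as a unit quaternion [w, x, y, z].
In Python, from plant import status, optics, env gives the robot as it stands. The module is installed in compiled form; this text tells all that it offers.
- The arm moves only by the tool servo_tool, never from a script. Its argument "moves" is text: rows parted by semicolons, each of 4 numbers parted by spaces: the shift along the tool's x, y, z in m, then the turn about the tool's z in rad. In form: x y z yaw; .... A call has 1 to 8 rows; each row shifts and turns the commanded pose from where the row before left it, along the tool's axes as they then stand; what a row does not reach is not made up. A row lasts 1/12 s, in which the tool goes at most 41.7 mm and 7.16 degrees, less where a joint would pass 70% of its speed; a pose out of reach is approached as far as the arm can. A call is refused whole if a number of a shift passes 0.0417 or a number of a turn 0.125, either way. A call with a gripper value outside its range is refused whole. "jaw" is the closure, from -1 (fully open) to 1 (shut), set as the call begins (left out, the last holds). The fingers move at their own pace and stop on an object; the grip force is fixed at half the most. Time passes only in rows, so rows that do not move let the fingers close. It gives the time, the measured TCP pose, the force, the opening and the grip force at its end, in the units of the state.
- status.read_state(): the state, without advancing time (a new reading comes with each control period).
- optics.grab_frame(name): name is "scene" or "top" or "wrist"; returns (picture, depth): 480x640x3 uint8, red, green, blue; 480x640 float32, m along the optical axis (not along the pixel's ray), 0 where there is no reading.
- optics.camera_info(name): a dict with "fx", "fy", "cx", "cy" (pixels), "D" ([k1, k2, p1, p2, k3] as OpenCV has them; the pictures are not rectified), "pose" (4x4, takes a point from camera to world coordinates); the wrist camera has in their place "mount" (4x4, takes a point from camera to tool coordinates, whose origin is the TCP and whose axes are the flange's). Camera axes: x right, y up, looking along -z (the intrinsics and any distortion apply to the point x, -y, -z); pixel columns grow to the right and rows downward; lengths in m; the calibration is good to about 2 mm. A picture is of the moment at which its call begins: read the wrist's pose just before it. camera_info takes no time and is no camera call.
- env.finish_job(): hands the job in; it is judged then, once.
The state is a dict: "clock": time; "qpos": joint angles; "joint_velocities": joint speeds; "joint_efforts": joint torques, N m; "tcp_pos": TCP position; "eef_rot": TCP orientation; "wrist_force": force on the tool from outside, world axes, zero at the start; "wrist_torque": the same for the moment, N m; "opening": finger opening in m; "grasp_force": force on a finger pad.
Only numpy, scipy, OpenCV 4.12 (cv2) and the standard library are available. Lean on these libraries where they do the work, as an engineer would, in place of code of your own. Each camera call takes 0.05 s, during which the arm holds its last target. There are 200 camera calls.

## Working session

There is one attempt and no reset: what is moved stays moved. The work goes in short steps, Python scripts to look and compute and a tool call to move; the robot and the scene stay as the last step left them, time stands still between calls to the robot, and variables do not carry over. Pictures are saved under pics/ and viewed, at most 10 in all, crops included, and the job is handed in when it is done.

Besides the shell and the picture viewer there is one more tool, called by a JSON object that holds its "fn" and its "kwargs". servo_tool: Moves the arm, as the interface text tells. Its arguments: {"type":"object","properties":{"moves":{"type":"string"},"jaw":{"type":"number"}},"required":["moves"]}

```bash
mkdir -p pics; ls
cat > h.py <<'E'
import numpy as np, cv2
from plant import status, optics, env
def grab(n):
    p,d=optics.grab_frame(n); return p,d
def pts(n,d,uv,T=None):
    c=optics.camera_info(n); K=np.array([[c['fx'],0,c['cx']],[0,c['fy'],c['cy']],[0,0,1.]])
    uv=np.asarray(uv,float).reshape(-1,1,2)
    r=cv2.undistortPoints(uv,K,np.array(c['D'],float)).reshape(-1,2)
    r=np.c_[r[:,0],-r[:,1],-np.ones(len(r))]
    P=np.array(c['pose']) if T is None else T
    return r,P
def onplane(n,uv,z):
    r,P=pts(n,None,uv); w=r@P[:3,:3].T; o=P[:3,3]
    return o+w*((z-o[2])/w[:,2])[:,None]
def atdepth(n,d,uv):
    r,P=pts(n,None,uv); uv=np.asarray(uv,int).reshape(-1,2)
    z=d[uv[:,1],uv[:,0]]; return (r*z[:,None])@P[:3,:3].T+P[:3,3]
E
python3 - <<'E'
from h import *
for n in('top','scene'):
    p,d=grab(n); cv2.imwrite(f'pics/{n}0.png',p[:,:,::-1]); np.savez(f'{n}0.npz',p=p,d=d)
    print(n,optics.camera_info(n))
print(status.read_state(), env.nose_length)
E
```

```text
pics
top {'fx': 488.27029008165186, 'fy': 488.27029008165186, 'cx': 311.29684455937866, 'cy': 237.70550626192718, 'D': array([0.00569616, 0.        , 0.        , 0.        , 0.        ]), 'pose': array([[ 0.04764314,  0.97278174, -0.22677262,  0.2213069 ],
       [-0.99884807,  0.04769726, -0.00524415,  0.02245423],
       [ 0.00571502,  0.22676125,  0.97393361,  1.21645364],
       [ 0.        ,  0.        ,  0.        ,  1.        ]])}
scene {'fx': 450.26346978740133, 'fy': 450.26346978740133, 'cx': 318.1053609312764, 'cy': 235.94051205350144, 'D': array([-0.09530073,  0.        ,  0.        ,  0.        ,  0.        ]), 'pose': array([[-0.32989671, -0.62628603,  0.70635258,  1.15936998],
       [ 0.94397146, -0.2114992 ,  0.25334952,  0.24938421],
       [-0.00927626,  0.75035585,  0.66096903,  0.74716315],
       [ 0.        ,  0.        ,  0.        ,  1.        ]])}
{'clock': 0.1, 'qpos': array([ 9.96176645e-01,  4.86816352e-02,  9.77449557e-02,  1.62200806e+00,
       -5.05082399e-06,  1.44298472e+00]), 'joint_velocities': array([ 0.00034708, -0.00152953,  0.00345621, -0.00143653,  0.00034868,
        0.00193064]), 'joint_efforts': array([ 2.01346738e-03, -3.39851475e+01,  3.20935500e+01,  1.58472348e-02,
       -9.67502592e-05,  2.29743158e-06]), 'tcp_pos': array([0.22657226, 0.47300025, 0.24122683]), 'eef_rot': array([-3.67198252e-04,  2.21550211e-01,  9.75148373e-01, -1.00950068e-03]), 'wrist_force': array([-0.47510144, -0.23734036, -0.33297683]), 'wrist_torque': array([-0.02261573,  0.00175823,  0.05091938]), 'grasp_force': 0.0, 'opening': 0.08547859286611037} 0.011
```

View pics/top0.png

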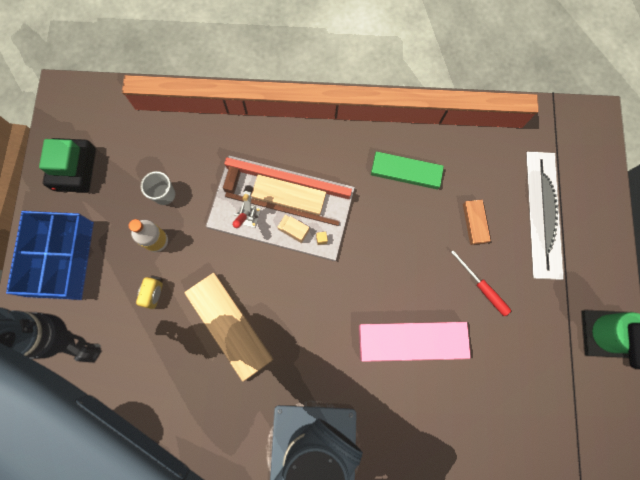

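View pics/scene0.png

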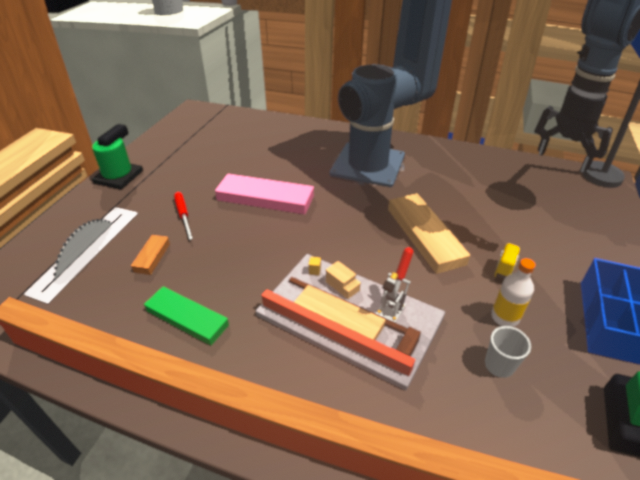

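The top picture shows the jig at about (283,208). The candidates for the board are the pale board in the channel (288,194), the larger pale plank (228,327), the green one (407,170) and the pink one (415,342). The board in the channel fits: it isn't green or pink, and it is the smaller of the two pale ones. I'll confirm it in a crop.

Run:
```python
from h import *
p=np.load('top0.npz')['p']; c=p[150:265,200:360]
cv2.imwrite('pics/crop1.png',cv2.resize(c,None,fx=5,fy=5,interpolation=cv2.INTER_CUBIC)[:,:,::-1])
```

```text
(no output)
```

View pics/crop1.png

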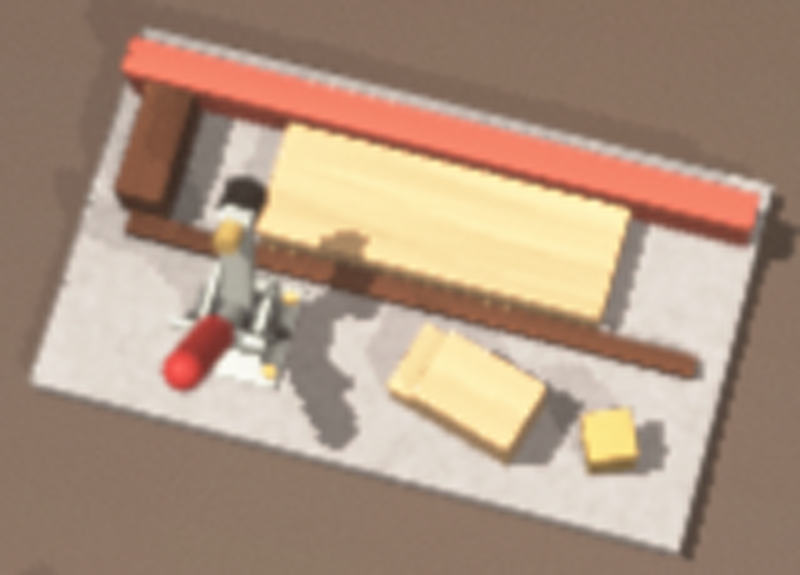

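The crop confirms it: the pale board lies in the channel, with corners in crop pixels at about (288,125), (628,210), (605,320) and (260,238). The dark stop is left of it at (155,150), the red handle tip at (183,370).

Run:
```python
from h import *
z=np.load('top0.npz'); d=z['d']
f=lambda a: np.array(a,float)/5+[200,150]-.4
B=onplane('top',f([(775,187),(687,553),(32,380)]),.018)  # far-right, near-right, near-left
print('base',B.round(4), np.linalg.norm(B[0]-B[1]),np.linalg.norm(B[1]-B[2]))
ey=(B[2]-B[1])[:2]; ex=(B[0]-B[1])[:2]
a1=np.arctan2(-ey[0],ey[1]); a2=np.arctan2(ex[1],ex[0]); th=(a1*.34+a2*.2)/.54
print(np.degrees([a1,a2]))
R=np.array([[np.cos(th),-np.sin(th)],[np.sin(th),np.cos(th)]])
J=np.array([[.1,-.175],[-.1,-.175],[-.1,.165]])
o=(B[:,:2]-J@R.T).mean(0); print('th',np.degrees(th),'o',o, ((B[:,:2]-o)@R).round(4))
q=onplane('top',f([(288,125),(628,210),(605,320),(260,238)]),.042); print('board',((q[:,:2]-o)@R).round(4))
q=onplane('top',f([(195,95),(165,213)]),.052); print('stop',((q[:,:2]-o)@R).round(4))
q=onplane('top',f([(430,325),(547,383),(508,460),(390,390)]),.058); print('notched',((q[:,:2]-o)@R).round(4))
q=onplane('top',f([(610,440)]),.053); print('brass',((q[:,:2]-o)@R).round(4))
h=onplane('top',f([(183,368)]),.06+.086); print('handle',((h[:,:2]-o)@R).round(4))
# depth of base via scan
q=atdepth('top',d,[(int(200+650/5),150+500//5),(200+450//5,150+200//5)]);print(q)
np.savez('jig.npz',o=o,th=th,R=R)
```

```text
base [[ 0.6402 -0.0764  0.018 ]
 [ 0.446  -0.0379  0.018 ]
 [ 0.5187  0.2966  0.018 ]] 0.1980311603530339 0.3422808966989552
[-12.27496779 -11.2301253 ]
th -11.887989085984263 o [0.58028228 0.11423883] [[ 0.0979 -0.1742]
 [-0.1001 -0.1765]
 [-0.0978  0.1658]]
board [[ 0.0585  0.0735]
 [ 0.0585 -0.105 ]
 [-0.0003 -0.1081]
 [-0.0029  0.0705]]
stop [[ 0.0587  0.1214]
 [-0.0052  0.118 ]]
notched [[-0.0292 -0.0261]
 [-0.0431 -0.0894]
 [-0.0853 -0.0808]
 [-0.0661 -0.0159]]
brass [[-0.0619 -0.1261]]
handle [[-0.1002  0.0662]]
[[ 0.47078608 -0.01937     0.01928668]
 [ 0.61620226  0.08849137  0.04062037]]
```

{"fn": "servo_tool", "kwargs": {"moves": "0 0 0 -0.12; 0 0 0 -0.12; -0.025 -0.025 0 0; -0.025 -0.025 0 0; -0.025 -0.025 0 0; -0.025 -0.025 0 0; -0.025 -0.025 0 0; -0.025 -0.025 0 0", "jaw": 1}}

```text
clock: 0.77
tcp_pos: [0.3431, 0.2943, 0.2418]
eef_rot: [-0.0, 0.103, 0.995, -0.0]
wrist_force: [0.2, 0.4, 0.5]
opening: -0.0001
grasp_force: 0.0
```

{"fn": "servo_tool", "kwargs": {"moves": "-0.025 -0.025 0 0; -0.025 -0.025 0 0; -0.025 -0.025 0 0; -0.025 -0.025 0 0; -0.025 -0.025 0 0; -0.025 -0.025 0 0; -0.025 -0.025 0 0; -0.025 -0.025 0 0"}}

```text
clock: 1.43
tcp_pos: [0.4979, 0.0574, 0.2418]
eef_rot: [-0.0, 0.103, 0.995, 0.0]
wrist_force: [0.8, 0.4, -0.2]
opening: -0.0002
grasp_force: 0.0
```

{"fn": "servo_tool", "kwargs": {"moves": "-0.025 -0.025 0 0; -0.025 -0.025 0 0; -0.025 -0.025 0 0; -0.025 -0.025 0 0; 0 0 0 0; 0 0 0 0"}}

```text
clock: 1.93
tcp_pos: [0.5749, -0.061, 0.2405]
eef_rot: [-0.002, 0.105, 0.994, 0.0]
wrist_force: [-0.4, 0.4, -1.1]
opening: -0.0002
grasp_force: 0.0
```

```bash
cat >> h.py <<'E'
def jig():
    j=np.load('jig.npz'); return j['o'],j['R']
def tcpj():
    s=status.read_state(); o,R=jig(); t=s['tcp_pos']; return np.r_[(t[:2]-o)@R,t[2]],s
def wristplane(uv,z,s):
    from scipy.spatial.transform import Rotation as Ro
    M=np.array(optics.camera_info('wrist')['mount']); T=np.eye(4)
    T[:3,:3]=Ro.from_quat(np.roll(s['eef_rot'],-1)).as_matrix(); T[:3,3]=s['tcp_pos']
    r,P=pts('wrist',None,uv,T@M); w=r@P[:3,:3].T; o=P[:3,3]
    return o+w*((z-o[2])/w[:,2])[:,None]
E
python3 - <<'E'
from h import *
t,s=tcpj(); print(t.round(4),s['eef_rot'],s['opening'],s['clock'],s['wrist_force'])
p,d=grab('wrist'); cv2.imwrite('pics/w1.png',p[:,:,::-1])
import pickle; pickle.dump(s,open('w1.pkl','wb'))
E
```

```text
[ 0.0308 -0.1725  0.2405] [-1.55546057e-03  1.04769364e-01  9.94495288e-01  2.88831164e-04] -0.00018663268765844445 1.9333 [-0.390682    0.41315011 -1.07910807]
```

View pics/w1.png

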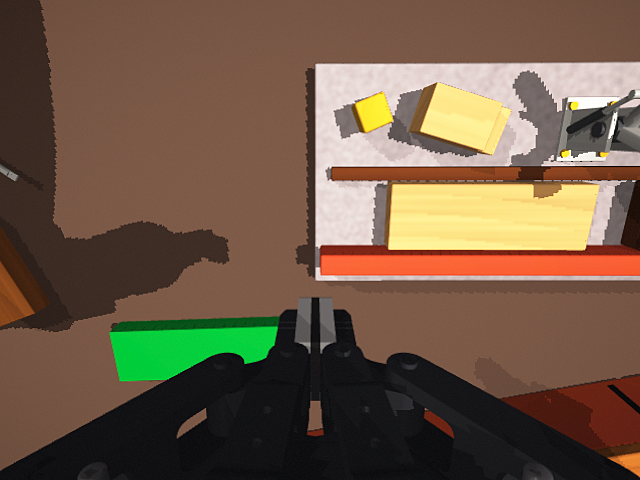

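The wrist view shows the base's right corners at (316,64) and (316,280), the guide strip at rows 167-181, the board's right end at column 387 (rows 183-250) and its left end at (590-600). The stop starts near (625,215).

Run:
```python
from h import *
import pickle; s=pickle.load(open('w1.pkl','rb')); o,R=jig()
f=lambda uv,z:((wristplane(uv,z,s)[:,:2]-o)@R).round(4)
print('base',f([(316,64),(638,63),(316,280)],.018))
print('board',f([(387,183),(387,250),(600,185),(585,250)],.042))
print('stop',f([(638,181),(625,245)],.052))
print('brass',f([(375,108)],.053),'notch',f([(436,83),(510,110),(494,155),(410,130)],.058))
print('guide',f([(330,167),(330,180),(638,180)],.028))
```

```text
base [[-0.0999 -0.1707]
 [-0.0986  0.1013]
 [ 0.0979 -0.1712]]
board [[-0.002  -0.1094]
 [ 0.0589 -0.1062]
 [ 0.0006  0.0743]
 [ 0.0594  0.0735]]
stop [[-0.0039  0.0974]
 [ 0.0518  0.0997]]
brass [[-0.0626 -0.1241]] notch [[-0.08   -0.079 ]
 [-0.0602 -0.0197]
 [-0.0262 -0.0274]
 [-0.0458 -0.0964]]
guide [[-0.0146 -0.1584]
 [-0.0031 -0.1583]
 [-0.0018  0.1173]]
```

{"fn": "servo_tool", "kwargs": {"moves": "0 0 0.035 0; 0 0 0.035 0; 0 0 0.035 0; 0 0 0.035 0; 0 0 0.03 0; 0 0 0.02 0; 0 0 0.012 0; 0 0 0 0"}}

```text
clock: 2.65
tcp_pos: [0.5716, -0.0574, 0.037]
eef_rot: [-0.003, 0.102, 0.995, 0.0]
wrist_force: [-0.9, 1.2, -0.2]
opening: -0.0
grasp_force: 0.0
```

{"fn": "servo_tool", "kwargs": {"moves": "0 0.015 0 0; 0 0.012 0 0; 0 0.008 0 0; 0 0.005 0 0; 0 0.005 0 0; 0 0.005 0 0; 0 0.005 0 0; 0 0 0 0"}}

```text
clock: 3.32
tcp_pos: [0.5866, -0.0051, 0.0407]
eef_rot: [0.0, 0.103, 0.995, -0.0]
wrist_force: [0.5, -1.0, 0.1]
opening: -0.0001
grasp_force: 0.0
```

Run:
```python
from h import *
t,s=tcpj(); print(t.round(4),s['wrist_force'],s['clock'])
```

```text
[ 0.0307 -0.1155  0.0407] [ 0.46763322 -0.98608708  0.14003047] 3.3167
```

{"fn": "servo_tool", "kwargs": {"moves": "0 0.006 0.001 0; 0 0.006 0.001 0; 0 0.006 0 0; 0 0.006 0 0; 0 0.004 0 0; 0 0.002 0 0; 0 0 0 0; 0 0 0 0"}}

```text
clock: 3.98
tcp_pos: [0.5922, 0.0246, 0.038]
eef_rot: [-0.0, 0.103, 0.995, 0.001]
wrist_force: [0.2, 0.1, -0.4]
opening: 0.0001
grasp_force: 0.0
```

{"fn": "servo_tool", "kwargs": {"moves": "0 0.002 0 0; 0 0.002 0 0; 0 0.002 0 0; 0 0 0 0"}}

```text
clock: 4.32
tcp_pos: [0.5934, 0.0302, 0.0381]
eef_rot: [-0.0, 0.103, 0.995, 0.0]
wrist_force: [0.4, -0.4, -0.9]
opening: 0.0
grasp_force: 0.0
```

Run:
```python
from h import *
t,s=tcpj(); print(t.round(4),s['wrist_force'],s['clock'])
p,d=grab('top'); c=p[150:265,200:360]
cv2.imwrite('pics/crop2.png',cv2.resize(c,None,fx=5,fy=5,interpolation=cv2.INTER_CUBIC)[:,:,::-1])
```

```text
[ 0.0302 -0.0796  0.0381] [ 0.35720106 -0.36842707 -0.93477552] 4.3167
```

View pics/crop2.png

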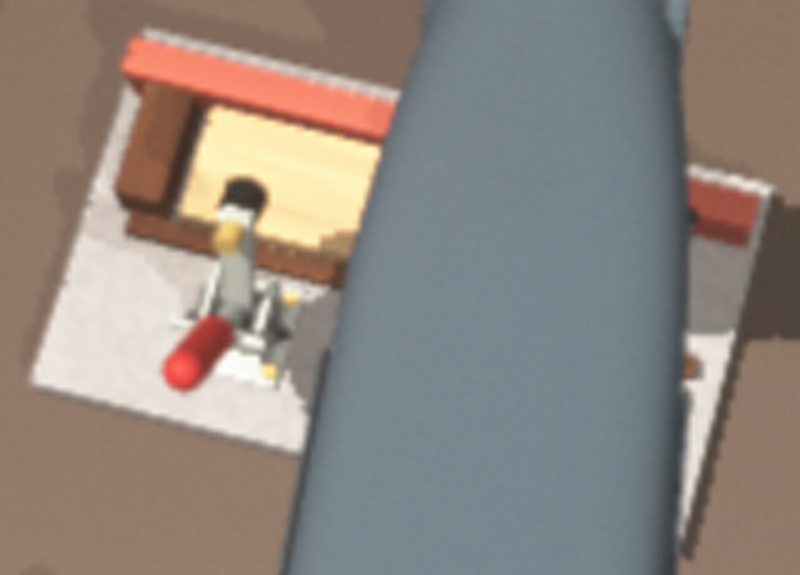

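The board's left end (about 203,105 to 180,215) is nearly at the stop's face (195,95 to 168,213), a few mm short. I'll keep pushing until the force rises.

{"fn": "servo_tool", "kwargs": {"moves": "0 0.002 0 0; 0 0.002 0 0; 0 0 0 0"}}

```text
clock: 4.62
tcp_pos: [0.5944, 0.034, 0.0383]
eef_rot: [-0.0, 0.103, 0.995, 0.0]
wrist_force: [-0.2, 0.2, -0.5]
opening: 0.0002
grasp_force: 0.0
```

{"fn": "servo_tool", "kwargs": {"moves": "0 0.002 0 0; 0 0 0 0"}}

```text
clock: 4.78
tcp_pos: [0.5949, 0.0359, 0.0383]
eef_rot: [0.0, 0.103, 0.995, 0.0]
wrist_force: [-1.4, -0.5, -0.5]
opening: 0.0
grasp_force: 0.0
```

{"fn": "servo_tool", "kwargs": {"moves": "0 0.002 0 0; 0 0 0 0"}}

```text
clock: 4.95
tcp_pos: [0.5953, 0.0378, 0.0383]
eef_rot: [0.0, 0.103, 0.995, 0.0]
wrist_force: [0.2, -0.5, 1.0]
opening: 0.0003
grasp_force: 0.1
```

{"fn": "servo_tool", "kwargs": {"moves": "0 0.002 0 0; 0 0 0 0"}}

```text
clock: 5.12
tcp_pos: [0.5953, 0.038, 0.0384]
eef_rot: [-0.0, 0.104, 0.995, -0.002]
wrist_force: [-1.2, -4.3, 0.5]
opening: 0.0002
grasp_force: 2.5
```

{"fn": "servo_tool", "kwargs": {"moves": "0 0.002 0 0; 0 0 0 0"}}

```text
clock: 5.28
tcp_pos: [0.5953, 0.0381, 0.0384]
eef_rot: [-0.001, 0.104, 0.995, -0.004]
wrist_force: [-2.5, -8.2, 1.4]
opening: -0.0002
grasp_force: 4.5
```

{"fn": "servo_tool", "kwargs": {"moves": "0 0.0015 0 0; 0 0 0 0"}}

```text
clock: 5.45
tcp_pos: [0.5953, 0.0382, 0.0384]
eef_rot: [-0.001, 0.105, 0.994, -0.005]
wrist_force: [-3.7, -11.3, 1.4]
opening: 0.0005
grasp_force: 6.0
```

Firm contact: 11 N and no more motion, so the board is against the stop. I'll back off, rise and move to the robot's side of the handle.

{"fn": "servo_tool", "kwargs": {"moves": "0 0 0 0; 0 0 0 0; 0 -0.006 0 0; 0 -0.01 0 0; 0 -0.01 0 0; 0 0 -0.03 0; 0 0 -0.035 0; 0 0 -0.035 0"}}

```text
clock: 6.12
tcp_pos: [0.5896, 0.0172, 0.1379]
eef_rot: [-0.002, 0.103, 0.995, 0.0]
wrist_force: [2.1, 0.3, 0.1]
opening: -0.0
grasp_force: 0.0
```

{"fn": "servo_tool", "kwargs": {"moves": "0 0 -0.035 0; 0 0 -0.035 0; 0 0 -0.03 0; 0.025 0.02 0 0; 0.025 0.02 0 0; 0.025 0.02 0 0; 0.025 0.02 0 0; 0.025 0.02 0 0"}}

```text
clock: 6.78
tcp_pos: [0.4883, 0.1418, 0.2385]
eef_rot: [0.0, 0.104, 0.995, 0.001]
wrist_force: [-0.0, 0.6, 0.3]
opening: -0.0002
grasp_force: 0.0
```

{"fn": "servo_tool", "kwargs": {"moves": "0.025 0.02 0 0; 0.025 0.02 0 0; 0.01 0.02 0 0; 0 0.005 0 0; 0 0 0 0; 0 0 0 0"}}

```text
clock: 7.28
tcp_pos: [0.4441, 0.2166, 0.2383]
eef_rot: [0.0, 0.103, 0.995, -0.0]
wrist_force: [1.1, -1.0, -0.6]
opening: -0.0003
grasp_force: 0.0
```

Run:
```python
from h import *
t,s=tcpj(); print(t.round(4),s['wrist_force'],s['clock'])
p,d=grab('wrist'); cv2.imwrite('pics/w2.png',p[:,:,::-1])
import pickle; pickle.dump(s,open('w2.pkl','wb'))
p,d=grab('top'); c=p[150:265,200:360]
cv2.imwrite('pics/crop3.png',cv2.resize(c,None,fx=5,fy=5,interpolation=cv2.INTER_CUBIC)[:,:,::-1])
```

```text
[-0.1543  0.0721  0.2383] [ 1.14356049 -1.00517605 -0.62237272] 7.2833
```

View pics/w2.png

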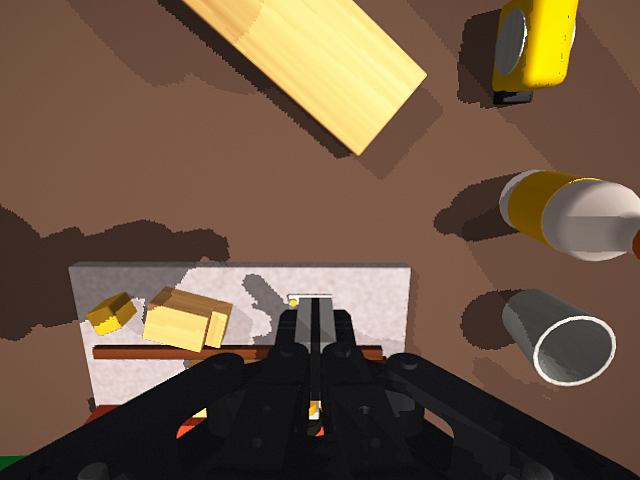

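View pics/crop3.png

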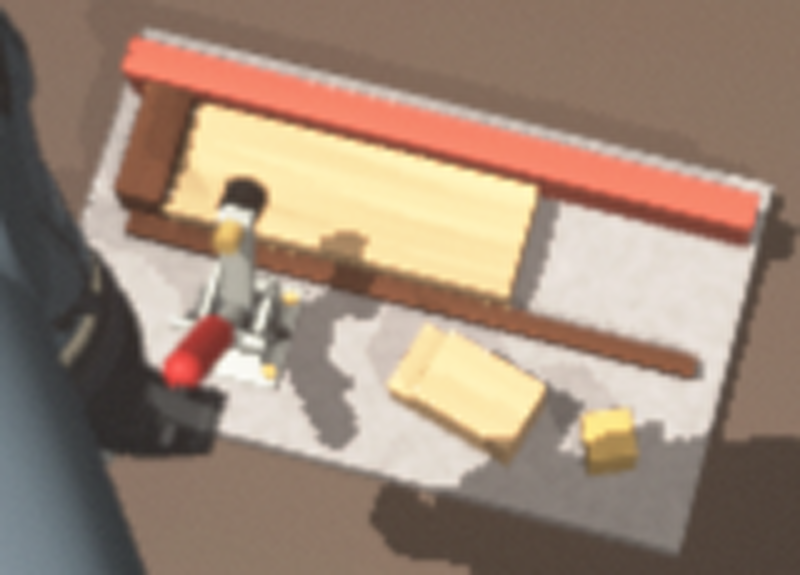

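The board is against the stop, its left end at (165-195, 100-215) in the crop. The closed fingers are on the robot's side of the red tip at (183,370). I'll descend beside the handle.

{"fn": "servo_tool", "kwargs": {"moves": "0 -0.006 0.03 0; 0 0 0.03 0; 0 0 0.03 0; 0 0 0.02 0; 0 0 0 0; 0 0 0 0"}}

```text
clock: 7.88
tcp_pos: [0.4419, 0.2098, 0.1271]
eef_rot: [-0.002, 0.104, 0.995, -0.001]
wrist_force: [0.0, 0.3, 0.2]
opening: 0.0001
grasp_force: 0.0
```

{"fn": "servo_tool", "kwargs": {"moves": "-0.008 0 0 0; -0.008 0 0 0; -0.008 0 0 0; -0.008 0 0 0; 0 0 0 0; 0 0 0 0"}}

```text
clock: 8.38
tcp_pos: [0.4748, 0.2044, 0.1288]
eef_rot: [0.0, 0.104, 0.995, 0.0]
wrist_force: [-0.5, 0.9, -1.0]
opening: -0.0002
grasp_force: 0.0
```

Run:
```python
from h import *
t,s=tcpj(); print(t.round(4),s['wrist_force'],s['clock'])
```

```text
[-0.1218  0.0665  0.1288] [-0.47168655  0.8562165  -1.00609721] 8.3833
```

{"fn": "servo_tool", "kwargs": {"moves": "-0.008 0 0 0; -0.008 0 0 0; -0.008 0 0 0; 0 0 0 0"}}

```text
clock: 8.72
tcp_pos: [0.4958, 0.2, 0.1283]
eef_rot: [-0.002, 0.103, 0.995, 0.0]
wrist_force: [-4.2, 1.1, 2.3]
opening: -0.0001
grasp_force: 2.6
```

{"fn": "servo_tool", "kwargs": {"moves": "-0.008 0 0 0; -0.008 0 0 0; -0.008 0 0 0; 0 0 0 0"}}

```text
clock: 9.05
tcp_pos: [0.5224, 0.1944, 0.1284]
eef_rot: [0.001, 0.103, 0.995, 0.0]
wrist_force: [-1.0, 0.9, -0.2]
opening: 0.0002
grasp_force: 0.2
```

{"fn": "servo_tool", "kwargs": {"moves": "-0.008 0 0 0; -0.008 0 0 0; -0.008 0 0 0; 0 0 0 0"}}

```text
clock: 9.38
tcp_pos: [0.5464, 0.189, 0.1281]
eef_rot: [0.001, 0.104, 0.995, -0.0]
wrist_force: [0.7, 0.2, 0.0]
opening: 0.0001
grasp_force: 0.0
```

Run:
```python
from h import *
t,s=tcpj(); print(t.round(4),s['wrist_force'],s['clock'])
p,d=grab('scene'); c=p[215:375,330:490]
cv2.imwrite('pics/s2.png',cv2.resize(c,None,fx=3.7,fy=3.7,interpolation=cv2.INTER_CUBIC)[:,:,::-1])
```

```text
[-0.0485  0.0662  0.1281] [0.70442957 0.20039058 0.02915545] 9.3833
```

View pics/s2.png

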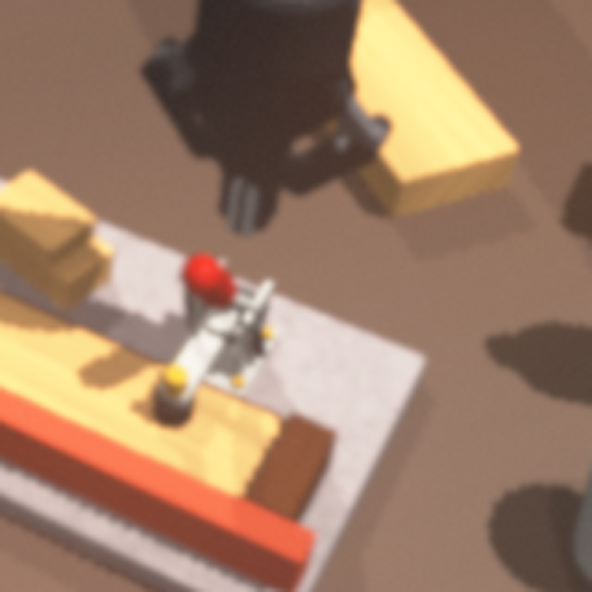

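The clamp has snapped over: the handle tip at (205,275) leans over the board, and the pad at (173,405) is down on it. I'll retract and check.

{"fn": "servo_tool", "kwargs": {"moves": "0.02 0 0 0; 0.03 0 0 0; 0.03 0 -0.02 0; 0.02 0 -0.035 0; 0.02 0 -0.035 0; 0.02 0 -0.03 0; 0 0 0 0; 0 0 0 0"}}

```text
clock: 10.1
tcp_pos: [0.4082, 0.2193, 0.2515]
eef_rot: [0.003, 0.103, 0.995, 0.001]
wrist_force: [0.9, -0.3, -0.7]
opening: 0.0001
grasp_force: 0.0
```

Run:
```python
from h import *
t,s=tcpj(); print(t.round(4),s['wrist_force'],s['clock'])
p,d=grab('top'); c=p[150:265,200:360]
cv2.imwrite('pics/crop4.png',cv2.resize(c,None,fx=5,fy=5,interpolation=cv2.INTER_CUBIC)[:,:,::-1])
```

```text
[-0.1901  0.0673  0.2515] [ 0.9075908  -0.31631051 -0.74005256] 10.1
```

View pics/crop4.png

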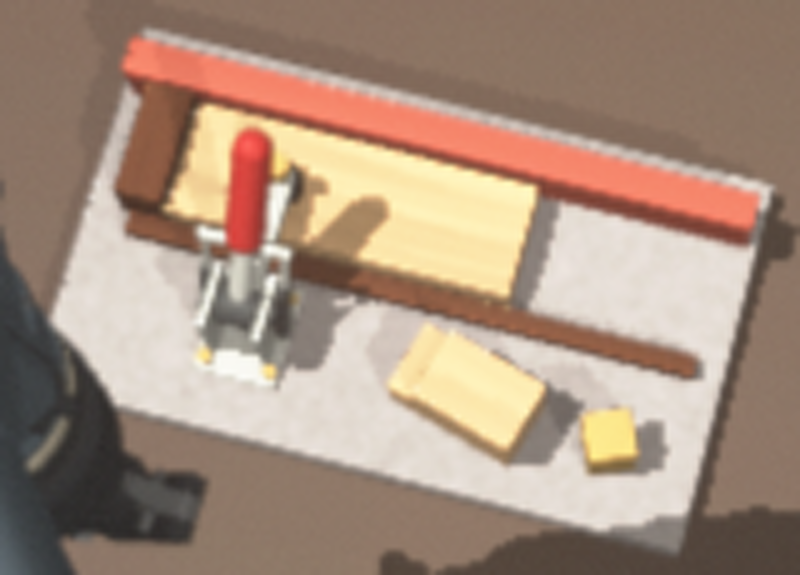

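The clamp is shut, with the handle tip at (252,140) over the board. The board's right end at (538,185) to (513,300) hasn't moved, so it is still on the stop. The two blocks on the jig are where they were and the arm is clear, so I'm handing in.

```bash
python3 -c "
from plant import env; print(env.finish_job())"
```

```text
the job is handed in; nothing more can be done
None
```

The job is handed in: the board was pushed against the end stop, then the clamp snapped shut on it; the final top view shows both in place and the jig's two blocks unmoved (no verdict was returned).

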